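# Hook a radio battery into its charging cradle

### The arm

A 6-joint arm with a two-finger parallel gripper is mounted at the origin on the work surface. World frame = base frame: x ahead of the robot, y to its left, z up, the work surface at z = 0. Lengths are in m, angles in rad, forces in N, time in s.
With the tool pointing down it reaches from about 0.275 to 0.975 m from the base axis. Payload 8.4 kg.
Tool frame: the origin (TCP) lies at the very end of the fingers, on their centre line; the grasp point (between the pads) lies 19 mm behind it (bot.grip_point_offset is the distance from the TCP to the grasp point, in m); z points along the fingers, x is the direction in which the jaws open and shut, and the axes are right-handed (so a half turn about z gives the same grasp; the last joint's range is limited). The gripper opens to 92 mm and grips with 3 to 60 N. Pads are 20 mm wide; open, the fingers measure 128 mm over their backs; the gripper's body (75 mm by 189 mm) begins 69 mm behind the grasp point.
Start: joints at [-1.225, 0.353, 1.633, -0, 1.155, -0.002], TCP at [0.213, -0.588, 0.215] pointing down, gripper open.
Joint ranges: [-2.63, 2.63], [-0.92, 2.1], [0.06, 2.66], [-1.3, 4.44], [0, 2.69], [-3.02, 3.02]. Speed limits (rad/s): [2.22, 2.22, 2.79, 3.14, 3.14, 3.14].

### API

Orientations are given as a rotation vector (axis times angle).
In Python, from station import read_state, viewer, bot gives the robot as it stands.
- The arm moves only by the tool servo_tool, never from a script. Its arguments are lists of equal length, an entry for each row: "translation": the shift along the tool's x, y, z in cm, a list of three; "delta_rot": the turn, a rotation vector about the tool's x, y, z in degrees, a list of three. A call has exactly 8 rows; each row shifts and turns the commanded pose from where the row before left it, along the tool's axes as they then stand; what a row does not reach is not made up. A row lasts 1/8 s, in which the tool goes at most 62.5 mm and 10.7 degrees, less where a joint would pass 70% of its speed; a pose out of reach is approached as far as the arm can. A call is refused whole if a number of a shift passes 6.25 or a number of a turn 10.7, either way. A call with a gripper value outside its range is refused whole. "claw" is the finger opening in cm, from 0 to 9.19, set as the call begins (left out, the last holds). The fingers move at their own pace and stop on an object; "grip_force" is the grip in N (left out, the last holds). Time passes only in rows, so rows that do not move let the fingers close, or fill a call up. It gives the time, the measured TCP pose, the force and the opening at its end, in the units of the state.
- read_state(): the state, without advancing time (a new reading comes with each control period).
- viewer.capture(name): name is "scene" or "top"; returns (picture, depth): 400x640x3 uint8, red, green, blue; 400x640 float32, m along the optical axis (not along the pixel's ray), 0 where there is no reading.
- viewer.camera_model(name): a dict with "fx", "fy", "cx", "cy" (pixels), "rvec" (rotation vector, rad) and "tvec" (3), from world to camera coordinates, as OpenCV has them. Camera axes: x right, y down, z forward; pixel columns grow to the right and rows downward; lengths in m; the calibration is good to about 2 mm. A picture is of the moment at which its call begins. camera_model takes no time and is no camera call.
- bot.finish_job(): hands the job in, once; it reports no verdict.
The state is a dict: "clock": time; "joints": joint angles; "joint_velocities": joint speeds; "joint_torque": joint torques, N m; "eef_pos": TCP position; "orientation": TCP orientation; "ft_force": force on the tool from outside, world axes, zero at the start; "wrist_torque": the same for the moment, N m; "finger_gap": finger opening in m.
Only numpy, scipy, OpenCV 4.12 (cv2) and the standard library are available. Lean on these libraries where they do the work, as an engineer would, in place of code of your own. Each camera call takes 0.05 s, during which the arm holds its last target.

### The job

Put the tongued battery pack, not the plain old one, into the charging cradle. Pull it right out from under the shelf by its exposed end and set it down flat on the bench, so that you can let go and take it again by its other end; then, with the pack tilted, hook its tongue under the cradle's metal lip and lower the other end gently, without dropping it, until the pack lies flat and fully home in the cradle. Leave everything else on the bench where it is.

Things in the scene. Friction and masses are not known exactly. Their poses are not given: they have to be found in the camera images.
- pack: The battery pack to charge: plain grey block, body 140 (x) x 56 (y) x 32 (z) mm, 0.27 to 0.47 kg, tongue on its -x end, black ribs near its tail (+x), thin black panel on top. Origin: centre of the body's underside (body x -70..+70), z up. It starts flat on the bench under the shelf, tongue outwards, 44 to 65 mm of its body showing in front of the shelf edge; it slides out freely.
- pack_tongue (a point): Middle of the tip of the pack's tongue (pack frame x -88, y 0, z 4 mm). The tongue is 18 mm long (pack x -88..-70), 36 mm wide, 8 mm thick (pack z 0..8), flush with the pack's underside.
- pack_tail (a point): Middle of the pack's tail end face, the end without a tongue (pack frame x +70, y 0, z 16 mm).
- cradle: Charging cradle, black, fixed, 184 x 84 mm. Origin: centre of the pack's place, at bench height; z up; lip end -x, tail end +x. Floor 14 mm above the bench. Two cheeks (inner faces y = +-31.5 mm, 6 mm thick, rising 30 mm over the floor) run from x = -101 to -13 mm and leave no room for fingers there; beyond, the sides are open. A tail stop (inner face x = +73 mm) rises 14 mm over the floor.
- lip_edge (a point): Middle of the lower free edge of the cradle's bright metal lip (cradle frame x -80.5, y 0, z 30 mm). The lip reaches from there to the end wall (inner face x = -91 mm), underside 16 mm and top 20 mm above the floor. From lip edge to tail stop is 153.5 mm, so the pack (158 mm with tongue) goes in only tongue first under the lip, tail raised (about 0.3 rad suits), then turned down.
- home (a point): Where the pack's origin belongs when home: on the cradle's floor, 14 mm above the bench (cradle frame 0, 0, 14 mm), pack x along cradle x. Play about 3 mm either way along and across; no latch, no spring.
- riser: Wooden shelf riser, fixed. Board 240 (x) x 280 (y) mm, underside 46, top 58 mm above the bench. Origin: centre of its footprint at bench height; open front to -x, front edge at x = -120 mm; back and sides closed. On it a power supply 95 mm high from x = -45 mm backwards. Two packs lie under it at y about -56 and +56 mm (either may be either), roughly along its x, ends showing.
- old_pack: Old battery pack, not wanted: grey block 140 x 46 x 28 mm without tongue, lying beside the wanted one under the shelf. Origin: centre of its underside.
- tape: Roll of black tape lying flat, 90 mm across, 24 mm high, loose. Origin: centre of its underside.
- jar: Glass jar with metal lid, 60 mm across, 75 mm high, loose. Origin: centre of its underside.
- adapter: Brass coaxial adapter standing up, 32 mm across, 45 mm high, loose. Origin: centre of its underside.
- mouse: White computer mouse, 100 x 56 x 30 mm, loose. Origin: centre of its underside.
- mug: White mug, 80 mm across, 95 mm high, loose. Origin: centre of its underside.
- screwdriver: Screwdriver lying flat, about 200 mm long, loose. Origin: a point under its length.

How it is judged:
By the outcome, as a careful person would: the job done as asked, in the order asked, and still so for the second after the job is handed in, with the robot touching nothing.
It also fails if it takes over 56 s, if anything falls off the work surface, if the arm or the gripper's body presses on something with over 40 N, if the wrist force passes 120 N, or if a joint passes its speed limit or range.

## Working session

There is one attempt and no reset: what is moved stays moved. The work goes in short steps, Python scripts to look and compute and a tool call to move; the robot and the scene stay as the last step left them, time stands still between calls to the robot, and variables do not carry over. Pictures are saved under pics/ and viewed, and the job is handed in when it is done.

Besides the shell and the picture viewer there is one more tool, called as a command line: name --argument value ..., lists and objects as JSON in quotes. servo_tool: Moves the arm, as the interface text tells. Its arguments: {"type":"object","properties":{"translation":{"type":"array"},"delta_rot":{"type":"array"},"claw":{"type":"number"},"grip_force":{"type":"number"}},"required":["translation","delta_rot"]}

```bash
ls; mkdir -p pics; python3 - <<'E'
from station import read_state, viewer, bot
import cv2,numpy as np
print(read_state())
for n in("scene","top"):
    p,d=viewer.capture(n); cv2.imwrite(f"pics/{n}0.png",p[:,:,::-1]); np.save(f"pics/{n}0.npy",d); print(n,viewer.camera_model(n))
E
```

```text
pics
{'clock': 0.0, 'joints': array([-1.22543049e+00,  3.53617794e-01,  1.63411830e+00, -4.87809548e-06,
        1.15520408e+00, -2.41168162e-03]), 'joint_velocities': array([-0.00177467, -0.00017192,  0.00071278, -0.00091556, -0.00151581,
       -0.00019908]), 'joint_torque': array([ 4.41134271e-04, -5.93834567e+01, -3.34216225e+01,  6.98088901e-02,
        2.34892010e-02, -8.05797345e-05]), 'eef_pos': array([ 0.21283194, -0.58712597,  0.21388943]), 'orientation': array([-2.57164953e+00,  1.80315449e+00,  1.73377033e-03]), 'ft_force': array([-0.12603659, -1.32217718, -0.0853938 ]), 'wrist_torque': array([-0.03434424,  0.01311283, -0.02171755]), 'finger_gap': 0.09183856409904646}
scene {'fx': 433.5932907971034, 'fy': 433.5932907971034, 'cx': 310.826753829592, 'cy': 197.5242229065981, 'rvec': array([ 1.88263984,  1.36485699, -0.64463092]), 'tvec': array([-0.22241143, -0.27408018,  1.50796767])}
top {'fx': 503.85922240731065, 'fy': 503.85922240731065, 'cx': 315.2816216150907, 'cy': 203.079559727364, 'rvec': array([ 2.16911993, -2.18949712,  0.0801421 ]), 'tvec': array([0.0210734 , 0.59753147, 1.29221076])}
```

View pics/scene0.png

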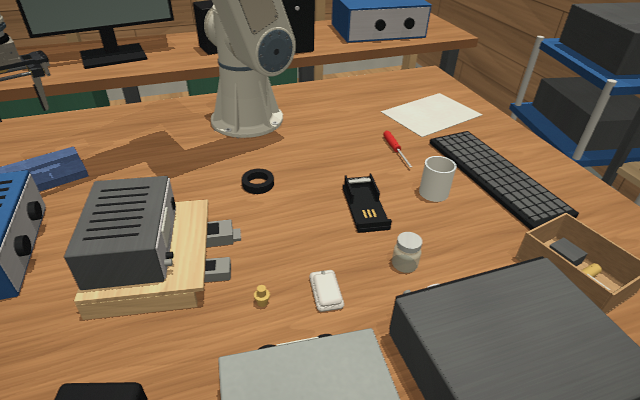

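View pics/top0.png

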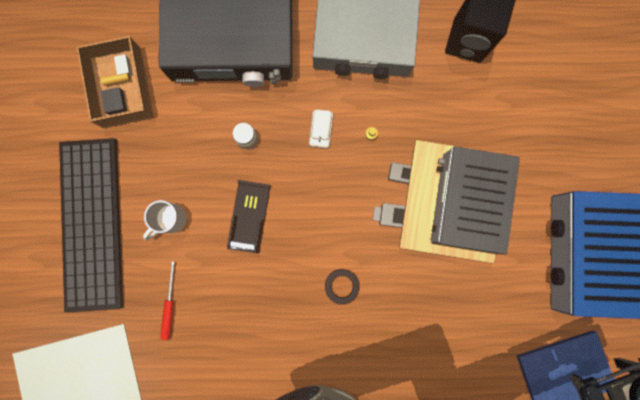

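The top view shows the tongued pack at about (390,215) with its tongue at (376,213), and the plain pack at (400,173). The cradle is at (249,217), lip at the bottom (243,245). The mouse, adapter, jar and tape are around the free area. Next I'll measure these.

```bash
cat > h.py <<'E'
import numpy as np,cv2
from scipy.spatial.transform import Rotation as R
from station import read_state, viewer, bot
def cloud(n,d):
    m=viewer.camera_model(n); v,u=np.mgrid[:400,:640]
    P=np.stack([(u-m['cx'])/m['fx']*d,(v-m['cy'])/m['fy']*d,d],-1)
    Rm=R.from_rotvec(m['rvec']).as_matrix()
    W=(P-m['tvec'])@Rm; W[d==0]=np.nan
    return W
def pix(n,p):
    m=viewer.camera_model(n); K=np.array([[m['fx'],0,m['cx']],[0,m['fy'],m['cy']],[0,0,1]])
    return cv2.projectPoints(np.atleast_2d(p).astype(float),m['rvec'],m['tvec'],K,None)[0][:,0]
def onplane(n,uv,z):
    m=viewer.camera_model(n);Rm=R.from_rotvec(m['rvec']).as_matrix()
    r=np.c_[(np.atleast_2d(uv)-[m['cx'],m['cy']])/[m['fx'],m['fy']],np.ones(len(np.atleast_2d(uv)))]@Rm
    c=-Rm.T@m['tvec']; return c+r*((z-c[2])/r[:,2:])
E
python3 - <<'E'
from h import *
d=np.load('pics/top0.npy');W=cloud('top',d)
img=cv2.imread('pics/top0.png')
def box(u0,u1,v0,v1,z0,z1,nm):
    s=W[v0:v1,u0:u1].reshape(-1,3); k=(s[:,2]>z0)&(s[:,2]<z1); s=s[k]
    r=cv2.minAreaRect((s[:,:2]*1000).astype(np.float32)); print(nm,len(s),r,'zmed',np.median(s[:,2]))
    print('  ',cv2.boxPoints(r).round(0).tolist())
box(365,404,198,233,.024,.040,'pack body'); box(368,404,198,233,.003,.014,'tongue')
box(380,412,158,187,.018,.040,'old'); box(395,525,135,265,.05,.066,'board'); 
box(220,280,175,258,.008,.06,'cradle');box(220,280,175,258,.030,.037,'lip');box(220,280,175,258,.038,.05,'cheeks');box(220,280,175,258,.009,.019,'floor')
box(320,365,265,310,.012,.03,'tape');box(230,262,120,150,.05,.09,'jar');box(360,382,122,142,.02,.06,'adapter');box(305,337,105,152,.01,.04,'mouse');box(135,190,195,245,.05,.12,'mug')
for a in ((220,280,170,260),(360,420,150,240)):
    cv2.imwrite(f'pics/crop{a[0]}.png',cv2.resize(img[a[2]:a[3],a[0]:a[1]],None,fx=6,fy=6,interpolation=cv2.INTER_CUBIC))
print('bench z',np.nanmedian(W[230:260,290:380,2]))
E
```

```text
pack body 479 ((563.9020385742188, -184.0233154296875), (58.040462493896484, 56.06110763549805), 81.70475769042969) zmed 0.03216591575967884
   [[532.0, -209.0], [587.0, -217.0], [596.0, -159.0], [540.0, -151.0]]
tongue 182 ((565.964599609375, -168.64291381835938), (90.11431121826172, 90.13616180419922), 89.31428527832031) zmed 0.005501033348317499
   [[520.0, -213.0], [610.0, -214.0], [612.0, -124.0], [521.0, -123.0]]
old 362 ((675.50732421875, -206.3963165283203), (52.45015335083008, 47.84021759033203), 80.11605072021484) zmed 0.027428028167302974
   [[647.0, -228.0], [695.0, -236.0], [704.0, -185.0], [656.0, -176.0]]
board 3848 ((597.5108032226562, -337.51434326171875), (240.20132446289062, 280.7629699707031), 80.30316162109375) zmed 0.05776374285565694
   [[439.0, -432.0], [716.0, -480.0], [756.0, -243.0], [479.0, -195.0]]
cradle 2215 ((563.3749389648438, 183.67422485351562), (101.8524398803711, 183.21517944335938), 80.16045379638672) zmed 0.01461442401231591
   [[464.0, 149.0], [645.0, 118.0], [662.0, 218.0], [482.0, 250.0]]
lip 213 ((564.111328125, 191.66505432128906), (72.5794
[... 908 characters left out ...]
.0], [757.0, 163.0], [807.0, 180.0], [790.0, 230.0]]
adapter 114 ((781.2110595703125, -134.01266479492188), (29.19131851196289, 31.57703399658203), 30.581310272216797) zmed 0.02769233483433827
   [[761.0, -128.0], [777.0, -155.0], [802.0, -140.0], [786.0, -113.0]]
mouse 749 ((795.9965209960938, -0.9491043090820312), (55.865867614746094, 97.65193939208984), 82.29974365234375) zmed 0.0270208464213412
   [[744.0, -22.0], [841.0, -35.0], [848.0, 20.0], [751.0, 33.0]]
mug 513 ((549.726806640625, 400.3236083984375), (79.40596771240234, 105.02349090576172), 78.88377380371094) zmed 0.08043334162669147
   [[491.0, 371.0], [594.0, 351.0], [609.0, 429.0], [506.0, 449.0]]
bench z -0.00042127392656731203
```

```bash
python3 - <<'E'
import cv2,numpy as np
a=cv2.imread('pics/crop220.png');b=cv2.imread('pics/crop360.png')
cv2.imwrite('pics/both.png',np.hstack([a,b]))
E
```

```text
(no output)
```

View pics/both.png

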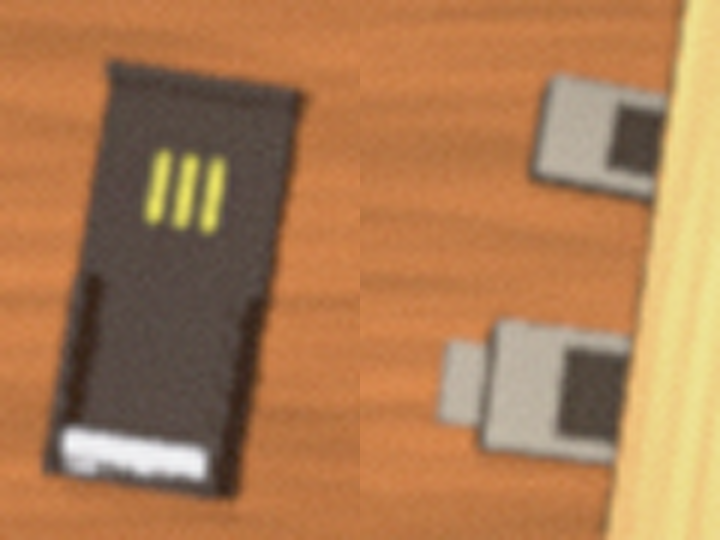

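```bash
cat > fit.py <<'E'
from h import *
from scipy.optimize import minimize
def boxpts(b):
    return np.array([[x,y,z] for x in b[0:2] for y in b[2:4] for z in b[4:6]])/1000
def render(n,boxes,T,roi,ss=8):
    u0,u1,v0,v1=roi; im=np.zeros(((v1-v0)*ss,(u1-u0)*ss),np.uint8)
    for b in boxes:
        p=boxpts(b)@T[0].T+T[1]; q=pix(n,p)
        h=cv2.convexHull(((q-[u0-.5,v0-.5])*ss-.5).astype(np.float32))
        cv2.fillConvexPoly(im,np.round(h*16).astype(np.int32),255,shift=4)
    return cv2.resize(im,(u1-u0,v1-v0),interpolation=cv2.INTER_AREA)/255.
def pose(x,y,yaw,z=0): return R.from_euler('z',yaw).as_matrix(),np.array([x,y,z])
CR=[(-101,83,-42,42,0,14),(73,83,-42,42,0,28),(-101,-13,31.5,37.5,0,44),(-101,-13,-37.5,-31.5,0,44),(-101,-91,-37.5,37.5,0,34)]
def fitmask(masks,boxes,x0,z=0):
    def f(p): 
        return sum(((render(n,boxes,pose(p[0]/1000,p[1]/1000,p[2]/100,z),roi)-m)**2).sum() for n,m,roi in masks)
    return minimize(f,x0,method='Nelder-Mead',options=dict(initial_simplex=np.array(x0)+np.array([[0,0,0],[6,0,0],[0,6,0],[0,0,6]]),xatol=.05,fatol=.01))
E
python3 - <<'E'
from fit import *
rois={'top':(215,285,170,262),'scene':(330,400,165,240)}
ms=[]
for n,roi in rois.items():
    im=cv2.imread(f'pics/{n}0.png').astype(float); u0,u1,v0,v1=roi; c=im[v0:v1,u0:u1]
    # wood: R-B large ; cradle/lip: R-B small; contacts yellow inside -> closed
    s=c[:,:,2]-c[:,:,0]; wood=np.percentile(s,80)
    m=np.clip((wood*.85-s)/(wood*.85-20),0,1)
    m[c[:,:,1]>c[:,:,0]*1.9]*=1
    cv2.imwrite(f'pics/m_{n}.png',cv2.resize((m*255).astype(np.uint8),None,fx=5,fy=5)); ms.append((n,m,roi))
for k in ([ms[0]],[ms[1]],ms):
    r=fitmask(k,CR,[573,190,-17]); print(r.x,r.fun)
E
cd pics; python3 -c "
import cv2,numpy as np
a=cv2.imread('m_top.png');b=cv2.imread('m_scene.png');b=cv2.copyMakeBorder(b,0,a.shape[0]-b.shape[0],0,0,0);cv2.imwrite('mm.png',np.hstack([a,b]))"
```

```text
[574.05846082 190.57294054 -17.05558333] 127.11083975990039
[576.45610807 191.26744526 -17.79462588] 102.90233212406832
[575.37971939 190.97412712 -16.99626697] 243.73645935441493
```

View pics/mm.png

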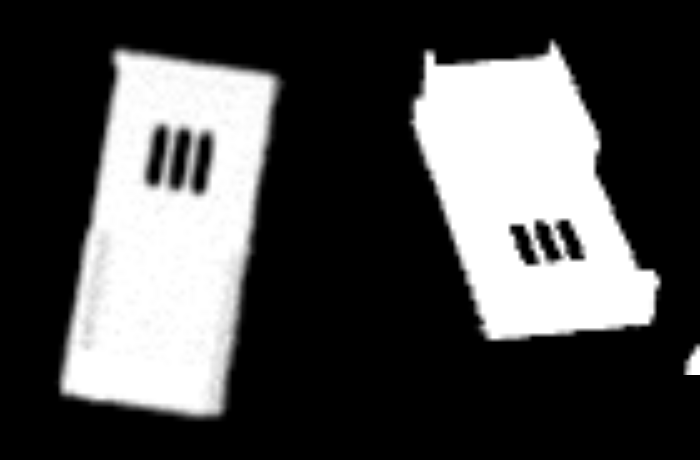

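Masks are clean. The cradle is at about (575, 191) mm with yaw -0.171. Now the pack, fitted the same way.

```bash
python3 - <<'E'
from fit import *
W=cloud('top',np.load('pics/top0.npy'))
# body top patch: edges from depth classification; riser-frame analysis
s=W[196:235,365:406].reshape(-1,3); s=s[(s[:,2]>.022)&(s[:,2]<.038)]
im=cv2.imread('pics/top0.png').astype(float)
roi=(362,402,196,236);u0,u1,v0,v1=roi;c=im[v0:v1,u0:u1]
sat=c[:,:,2]-c[:,:,0];m=np.clip((80-sat)/50,0,1)
# mask out region beyond shelf: ignore columns >  u=398
P=[(-70,70,-28,28,0,32),(-88,-70,-18,18,0,8)]
w=np.ones_like(m); w[:,398-u0:]=0
def f(p): return (w*(render('top',P,pose(p[0]/1000,p[1]/1000,p[2]/100),roi)-m)**2).sum()
x0=np.array([557,-224,-171])
r=minimize(f,x0,method='Nelder-Mead',options=dict(initial_simplex=x0+np.array([[0,0,0],[6,0,0],[0,6,0],[0,0,6]]),xatol=.05,fatol=.01))
print(r.x,r.fun)
x,y,a=r.x[0],r.x[1],r.x[2]/100
ux=np.array([np.cos(a),np.sin(a)])
for q in(-70,-45,38): print(q,(r.x[:2]+q*ux).round(1))
print('jaw dir deg',np.degrees(a)+90)
cv2.imwrite('pics/mp.png',cv2.resize(np.hstack([m,render('top',P,pose(x/1000,y/1000,a),roi)])*255,None,fx=8,fy=8))
g=np.array([*(r.x[:2]-45*ux),6]);
st=read_state();Rt=R.from_rotvec(st['orientation']).as_matrix();print(Rt.round(3))
# target tool: z down, x along jaw
j=np.array([-ux[1],ux[0],0]); 
if j@Rt[:,0]<0:j=-j
T=np.c_[j,np.cross([0,0,-1],j),[0,0,-1]]
print('rot deg',np.degrees(R.from_matrix(Rt.T@T).as_rotvec()))
print('delta tool cm',Rt.T@(np.array([g[0],g[1],60])/10-st['eef_pos']*100))
E
```

```text
[ 559.72386661 -225.86167948 -169.77597051] 6.134919646289887
-70 [ 568.6 -156.4]
-45 [ 565.4 -181.2]
38 [ 554.9 -263.6]
jaw dir deg -7.274465728559207
[[ 0.341 -0.94  -0.   ]
 [-0.94  -0.341  0.001]
 [-0.001 -0.    -1.   ]]
rot deg [-3.94984932e-02  6.20932626e-02 -6.28006256e+01]
delta tool cm [-26.13151191 -46.97968859  15.4282236 ][ WARN:0@0.983] global loadsave.cpp:1063 imwrite_ Unsupported depth image for selected encoder is fallbacked to CV_8U.
```

View pics/mp.png

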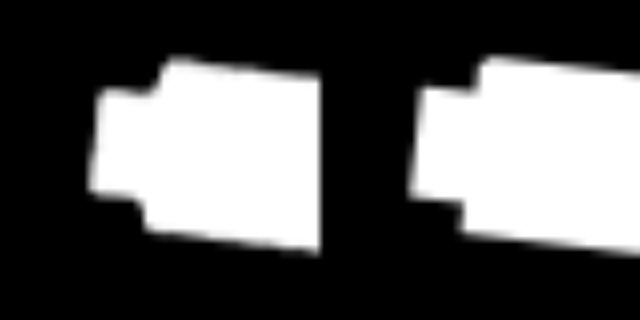

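```bash
cat > plan.py <<'E'
from h import *
def tool(yawjaw,tilt=0):
    """z down, x along jaw yaw (rad); tilt: turn about jaw axis"""
    j=np.array([np.cos(yawjaw),np.sin(yawjaw),0]);T=np.c_[j,np.cross([0,0,-1],j),[0,0,-1]]
    return T
def plan(p0,R0,wps):
    """wps: list (p(m),R,nrows); prints rows; returns final commanded"""
    rows=[]; p=np.array(p0,float);Rc=np.array(R0)
    for pt,Rt,n in wps:
        pt=np.array(pt)
        for k in range(n):
            rem=n-k
            dp=(pt-p)/rem; t=(Rc.T@dp*100).round(2)
            rv=R.from_matrix(Rc.T@Rt).as_rotvec(degrees=True)/rem; rv=rv.round(2)
            rows.append((t,rv)); p=p+Rc@t/100; Rc=Rc@R.from_rotvec(rv,degrees=True).as_matrix()
    for i in range(0,len(rows),8):
        print('T',[list(map(float,(r[0]+0.0))) for r in rows[i:i+8]]);print('R',[list(map(float,(r[1]+0.0))) for r in rows[i:i+8]])
    if len(rows)%8:print('PAD',8-len(rows)%8)
    m=max(np.abs(np.r_[r[0]]).max() for r in rows);print('max t',m,'max r',max(np.abs(r[1]).max() for r in rows))
    return p,Rc
def cur():
    s=read_state(); return s['eef_pos'],R.from_rotvec(s['orientation']).as_matrix()
E
python3 - <<'E'
from plan import *
p,Rc=cur()
T=tool(np.radians(-7.27))
plan(p,Rc,[([.5654,-.1812,.214],T,12),([.5654,-.1812,.060],T,4)])
E
```

```text
T [[-2.18, -3.91, 0.0], [-1.81, -4.1, 0.0], [-1.43, -4.25, 0.0], [-1.04, -4.36, 0.0], [-0.64, -4.43, 0.0], [-0.23, -4.48, 0.0], [0.18, -4.48, 0.0], [0.59, -4.44, 0.0]]
R [[0.0, 0.01, -5.23], [0.0, 0.0, -5.23], [0.0, 0.0, -5.23], [0.0, 0.01, -5.24], [0.0, 0.0, -5.23], [-0.01, 0.0, -5.24], [-0.01, 0.01, -5.23], [0.0, 0.01, -5.24]]
T [[0.99, -4.37, 0.0], [1.38, -4.26, 0.01], [1.77, -4.12, 0.0], [2.13, -3.94, 0.0], [0.0, 0.0, 3.85], [0.0, 0.0, 3.85], [0.0, 0.0, 3.85], [0.0, 0.0, 3.85]]
R [[0.0, 0.0, -5.23], [-0.01, 0.0, -5.24], [-0.01, 0.01, -5.23], [0.0, 0.0, -5.24], [0.0, 0.0, 0.0], [0.0, 0.0, 0.0], [0.0, 0.0, 0.0], [0.0, 0.0, 0.0]]
max t 4.48 max r 5.24
```

servo_tool --translation '[[-2.18, -3.91, 0], [-1.81, -4.1, 0], [-1.43, -4.25, 0], [-1.04, -4.36, 0], [-0.64, -4.43, 0], [-0.23, -4.48, 0], [0.18, -4.48, 0], [0.59, -4.44, 0]]' --delta_rot '[[0, 0, -5.23], [0, 0, -5.23], [0, 0, -5.23], [0, 0, -5.23], [0, 0, -5.23], [0, 0, -5.23], [0, 0, -5.23], [0, 0, -5.23]]' --claw 9

```text
clock: 1.1
eef_pos: [0.4488, -0.3157, 0.2144]
orientation: [-3.048, 0.762, 0.001]
ft_force: [0.2, 0.1, 0.7]
finger_gap: 0.0899
```

servo_tool --translation '[[0.99, -4.37, 0], [1.38, -4.26, 0], [1.77, -4.12, 0], [2.13, -3.94, 0], [0, 0, 3.85], [0, 0, 3.85], [0, 0, 3.85], [0, 0, 3.85]]' --delta_rot '[[0, 0, -5.23], [0, 0, -5.23], [0, 0, -5.23], [0, 0, -5.23], [0, 0, 0], [0, 0, 0], [0, 0, 0], [0, 0, 0]]'

```text
clock: 2.1
eef_pos: [0.5654, -0.1815, 0.0592]
orientation: [-3.135, 0.2, 0.0]
ft_force: [0.7, -0.7, -0.3]
finger_gap: 0.0896
```

```bash
python3 - <<'E'
from plan import *
p,Rc=cur();print(p,Rc.round(4),read_state()['clock'])
T=tool(np.radians(-7.27))
plan(p,Rc,[([.5654,-.1812,.007],T,3)])
E
```

```text
[ 0.5654379  -0.18151677  0.05918744] [[ 9.919e-01 -1.272e-01 -3.000e-04]
 [-1.272e-01 -9.919e-01  1.000e-04]
 [-3.000e-04 -0.000e+00 -1.000e+00]] 2.1
T [[0.0, -0.01, 1.74], [0.0, -0.01, 1.74], [-0.01, -0.01, 1.74]]
R [[0.0, 0.01, -0.01], [0.0, 0.0, -0.01], [0.0, 0.01, -0.02]]
PAD 5
max t 1.74 max r 0.02
```

servo_tool --translation '[[0, 0, 1.2], [0, 0, 1.2], [0, 0, 1.2], [0, 0, 1.0], [0, 0, 0.6], [0, 0, 0], [0, 0, 0], [0, 0, 0]]' --delta_rot '[[0, 0, 0], [0, 0, 0], [0, 0, 0], [0, 0, 0], [0, 0, 0], [0, 0, 0], [0, 0, 0], [0, 0, 0]]' --claw 7.5

```text
clock: 3.1
eef_pos: [0.5659, -0.1818, 0.009]
orientation: [3.135, -0.2, 0.001]
ft_force: [0.3, 0.8, -0.2]
finger_gap: 0.0751
```

servo_tool --translation '[[0, 0, 0], [0, 0, 0], [0, 0, 0], [0, 0, 0], [0, 0, 0], [0, 0, 0], [0, 0, 0], [0, 0, 0]]' --delta_rot '[[0, 0, 0], [0, 0, 0], [0, 0, 0], [0, 0, 0], [0, 0, 0], [0, 0, 0], [0, 0, 0], [0, 0, 0]]' --claw 4 --grip_force 35

```text
clock: 4.1
eef_pos: [0.5656, -0.1816, 0.0087]
orientation: [-3.135, 0.2, 0.0]
ft_force: [-2.6, 0.6, 5.8]
finger_gap: 0.0555
```

servo_tool --translation '[[0, -0.8, 0], [0, -1.8, 0], [0, -2.2, 0], [0, -2.4, 0], [0, -2.4, 0], [0, -2.2, 0], [0, -1.4, 0], [0, -0.8, 0]]' --delta_rot '[[0, 0, 0], [0, 0, 0], [0, 0, 0], [0, 0, 0], [0, 0, 0], [0, 0, 0], [0, 0, 0], [0, 0, 0]]'

```text
clock: 5.1
eef_pos: [0.5836, -0.0417, 0.0087]
orientation: [3.135, -0.198, 0.0]
ft_force: [-0.7, -4.2, 5.2]
finger_gap: 0.056
```

```bash
python3 - <<'E'
from plan import *
print(read_state()['ft_force'],read_state()['eef_pos'])
for n in("scene","top"):
    p,d=viewer.capture(n); cv2.imwrite(f"pics/{n}1.png",p[:,:,::-1]); np.save(f"pics/{n}1.npy",d)
a=cv2.imread('pics/scene1.png')[120:320,120:460];b=cv2.imread('pics/top1.png')[100:300,220:560]
cv2.imwrite('pics/v1.png',cv2.resize(np.vstack([a,b]),None,fx=1.5,fy=1.5))
E
```

```text
[-0.73386568 -4.22353012  5.24941824] [ 0.58356573 -0.04172031  0.00868582]
```

View pics/v1.png

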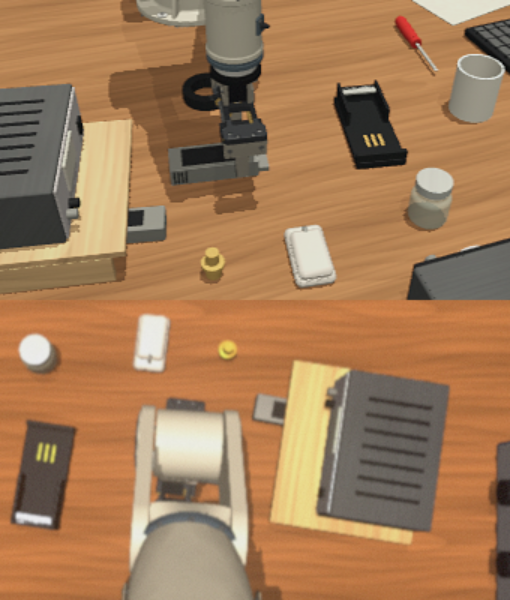

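The scene view shows the pack pulled fully clear of the shelf, held at its tongue end, with its tail (about (175,165) in the crop) free. I'll release and lift off.

servo_tool --translation '[[0, 0, 0], [0, 0, 0], [0, 0, 0], [0, 0, -1], [0, 0, -2], [0, 0, -2.5], [0, 0, -2], [0, 0, -1]]' --delta_rot '[[0, 0, 0], [0, 0, 0], [0, 0, 0], [0, 0, 0], [0, 0, 0], [0, 0, 0], [0, 0, 0], [0, 0, 0]]' --claw 7.5

```text
clock: 6.2
eef_pos: [0.5841, -0.0429, 0.0952]
orientation: [-3.135, 0.201, -0.003]
ft_force: [-0.4, 0.5, -0.1]
finger_gap: 0.0749
```

```bash
python3 - <<'E'
from plan import *
for n in("scene","top"):
    p,d=viewer.capture(n); cv2.imwrite(f"pics/{n}2.png",p[:,:,::-1]); np.save(f"pics/{n}2.npy",d)
a=cv2.imread('pics/scene2.png')[120:320,120:460];b=cv2.imread('pics/top2.png')[100:300,220:560]
cv2.imwrite('pics/v2.png',cv2.resize(np.vstack([a,b]),None,fx=1.5,fy=1.5))
W=cloud('scene',np.load('pics/scene2.npy'))
k=(W[...,0]>.5)&(W[...,0]<.63)&(W[...,1]>-.2)&(W[...,1]<.03)&(W[...,2]>.026)&(W[...,2]<.036)
s=W[k]; r=cv2.minAreaRect((s[:,:2]*1000).astype(np.float32));print(len(s),r,cv2.boxPoints(r).round())
A=np.c_[s[:,:2],np.ones(len(s))];print('plane',np.linalg.lstsq(A,s[:,2],rcond=None)[0],np.percentile(s[:,2],[5,50,95]))
E
```

```text
994 ((580.7133178710938, -84.3083724975586), (139.78643798828125, 60.826805114746094), 80.7909927368164) [[ 540. -148.]
 [ 600. -158.]
 [ 622.  -20.]
 [ 562.  -10.]]
plane [-0.0218105   0.00344442  0.04514946] [0.02872927 0.03225158 0.03452893]
```

View pics/v2.png

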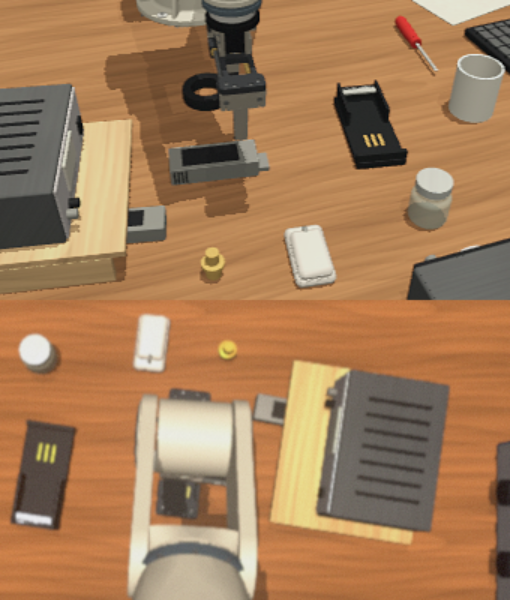

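```bash
python3 - <<'E'
from plan import *
p,Rc=cur();T=tool(np.radians(-7.27))
plan(p,Rc,[([.5731,-.1240,.060],T,4),([.5731,-.1240,.006],T,4)])
E
```

```text
T [[-0.02, 2.05, 0.87], [-0.02, 2.04, 0.87], [-0.02, 2.05, 0.87], [-0.01, 2.04, 0.87], [0.0, 0.0, 1.35], [0.0, 0.0, 1.35], [0.0, 0.0, 1.35], [0.0, 0.0, 1.35]]
R [[0.0, -0.03, -0.01], [0.0, -0.03, -0.01], [0.0, -0.03, -0.02], [-0.01, -0.03, -0.01], [0.0, 0.0, 0.0], [0.0, 0.0, 0.0], [0.0, 0.0, 0.0], [0.0, 0.0, 0.0]]
max t 2.05 max r 0.03
```

servo_tool --translation '[[0, 2.05, 0.87], [0, 2.05, 0.87], [0, 2.05, 0.87], [0, 2.05, 0.87], [0, 0, 1.4], [0, 0, 1.5], [0, 0, 1.5], [0, 0, 0.9]]' --delta_rot '[[0, 0, 0], [0, 0, 0], [0, 0, 0], [0, 0, 0], [0, 0, 0], [0, 0, 0], [0, 0, 0], [0, 0, 0]]'

```text
clock: 7.3
eef_pos: [0.5726, -0.1234, 0.0045]
orientation: [-3.135, 0.199, 0.002]
ft_force: [0.5, 1.1, 0.6]
finger_gap: 0.0747
```

servo_tool --translation '[[0, 0, 0], [0, 0, 0], [0, 0, 0], [0, 0, 0], [0, 0, 0], [0, 0, 0], [0, 0, 0], [0, 0, 0]]' --delta_rot '[[0, 0, 0], [0, 0, 0], [0, 0, 0], [0, 0, 0], [0, 0, 0], [0, 0, 0], [0, 0, 0], [0, 0, 0]]' --claw 4 --grip_force 60

```text
clock: 8.3
eef_pos: [0.5732, -0.1241, 0.0061]
orientation: [-3.135, 0.2, -0.001]
ft_force: [-1.3, 2.8, 4.5]
finger_gap: 0.0556
```

```bash
cat >> plan.py <<'E'
M=np.array([[0,1,0],[1,0,0],[0,0,-1.]])
CX=np.array([.575,.191,0]);CY=-0.171
Rcr=R.from_euler('z',CY).as_matrix()
G=np.array([.038,0,.006]) # TCP in pack frame (nominal)
def target(B,th,grip=None,lat=0,dyaw=0,off=0.0):
    """B=(x,z) mm of tongue-tip bottom edge in cradle frame; th pack tilt; grip tilt of the pack rel. tool = off. returns TCP p,R"""
    Rp=Rcr@R.from_euler('ZY',[dyaw,-th]).as_matrix()
    g=G if grip is None else grip
    tip=CX+Rcr@(np.array([B[0],lat,B[1]])/1000)
    p=tip+Rp@(g-np.array([-.088,0,0]))
    return p,Rp@R.from_euler('y',off).as_matrix()@M
E
python3 - <<'E'
from plan import *
p,Rc=cur()
a,Ra=target((-72,75),.3)
print(a)
plan(p,Rc,[([p[0],p[1],.13],Rc,4),(a,Ra,12)])
E
```

```text
[0.62091963 0.1830703  0.11796756]
T [[0.0, 0.0, -3.1], [0.0, 0.0, -3.1], [0.0, 0.0, -3.1], [0.0, 0.0, -3.09], [0.07, -2.59, 0.1], [0.39, -2.56, 0.05], [0.71, -2.49, 0.01], [1.02, -2.38, -0.02]]
R [[0.0, 0.0, 0.0], [0.0, 0.0, 0.0], [0.0, 0.0, 0.0], [0.0, 0.0, 0.0], [-1.14, 1.09, -7.23], [-1.14, 1.09, -7.23], [-1.14, 1.09, -7.23], [-1.14, 1.09, -7.24]]
T [[1.31, -2.24, -0.04], [1.58, -2.05, -0.06], [1.83, -1.83, -0.06], [2.05, -1.59, -0.06], [2.23, -1.32, -0.05], [2.38, -1.02, -0.03], [2.5, -0.71, 0.01], [2.56, -0.4, 0.04]]
R [[-1.14, 1.09, -7.23], [-1.14, 1.09, -7.24], [-1.14, 1.09, -7.23], [-1.14, 1.09, -7.24], [-1.14, 1.09, -7.23], [-1.15, 1.09, -7.24], [-1.14, 1.1, -7.23], [-1.15, 1.09, -7.24]]
max t 3.1 max r 7.24
```

servo_tool --translation '[[0, 0, -1.5], [0, 0, -3.2], [0, 0, -4.2], [0, 0, -3.5], [0.07, -2.59, 0.1], [0.39, -2.56, 0.05], [0.71, -2.49, 0.01], [1.02, -2.38, -0.02]]' --delta_rot '[[0, 0, 0], [0, 0, 0], [0, 0, 0], [0, 0, 0], [-1.14, 1.09, -7.23], [-1.14, 1.09, -7.23], [-1.14, 1.09, -7.23], [-1.14, 1.09, -7.23]]'

```text
clock: 9.3
eef_pos: [0.5886, -0.0213, 0.1263]
orientation: [3.0, 0.58, 0.107]
ft_force: [-0.5, -0.4, -4.6]
finger_gap: 0.0555
```

servo_tool --translation '[[1.31, -2.24, -0.04], [1.58, -2.05, -0.06], [1.83, -1.83, -0.06], [2.05, -1.59, -0.06], [2.23, -1.32, -0.05], [2.38, -1.02, -0.03], [2.5, -0.71, 0.01], [2.56, -0.4, 0.04]]' --delta_rot '[[-1.14, 1.09, -7.23], [-1.14, 1.09, -7.23], [-1.14, 1.09, -7.23], [-1.14, 1.09, -7.23], [-1.14, 1.09, -7.23], [-1.14, 1.09, -7.23], [-1.14, 1.09, -7.23], [-1.14, 1.09, -7.23]]'

```text
clock: 10.3
eef_pos: [0.6204, 0.1834, 0.1179]
orientation: [2.214, 1.871, 0.281]
ft_force: [0.4, 0.7, -4.1]
finger_gap: 0.0554
```

servo_tool --translation '[[0, 0, 0], [0, 0, 0], [0, 0, 0], [0, 0, 0], [0, 0, 0], [0, 0, 0], [0, 0, 0], [0, 0, 0]]' --delta_rot '[[0, 0, 0], [0, 0, 0], [0, 0, 0], [0, 0, 0], [0, 0, 0], [0, 0, 0], [0, 0, 0], [0, 0, 0]]'

```text
clock: 11.3
eef_pos: [0.6208, 0.183, 0.1177]
orientation: [2.218, 1.867, 0.281]
ft_force: [-0.3, -0.3, -4.8]
finger_gap: 0.0555
```

```bash
python3 - <<'E'
from plan import *
p,Rc=cur();a,Ra=target((-72,75),.3);print(p-a,R.from_matrix(Ra.T@Rc).as_rotvec(degrees=True))
for n in("scene","top"):
    p,d=viewer.capture(n); cv2.imwrite(f"pics/{n}3.png",p[:,:,::-1]); np.save(f"pics/{n}3.npy",d)
a=cv2.imread('pics/scene3.png')[100:270,270:470];b=cv2.imread('pics/top3.png')[130:300,190:390]
cv2.imwrite('pics/v3.png',cv2.resize(np.hstack([a,b]),None,fx=2,fy=2,interpolation=cv2.INTER_CUBIC))
E
```

```text
[-1.14942476e-04 -7.37174644e-05 -2.52766765e-04] [ 0.03659284 -0.0170805   0.0413151 ]
```

View pics/v3.png

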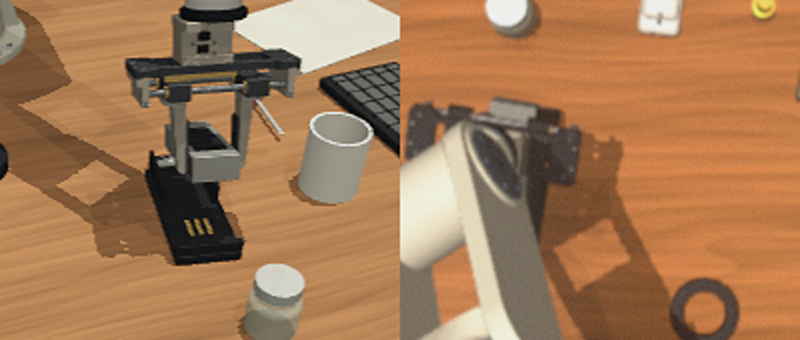

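```bash
cat > chk.py <<'E'
from plan import *
def chk(dfile,p,Rc):
    W=cloud('scene',np.load(dfile))
    Rp=Rc@M.T; o=p-Rp@G
    L=((W-o)@Rp)*1000  # nominal pack frame
    x,y,z=L[...,0],L[...,1],L[...,2]
    t=(abs(y)<22)&(x>-68)&(x<66)&(z>20)&(z<44)
    s=L[t]
    # top-plane: robust linear fit z=a x+b y+c
    A=np.c_[s[:,:2],np.ones(len(s))];w=np.ones(len(s),bool)
    for _ in range(8):
        c=np.linalg.lstsq(A[w],s[w,2],rcond=None)[0];w=abs(s[:,2]-A@c)<2.5
    print('top n',w.sum(),'dz/dx',c[0],'dz/dy',c[1],'z0',c[2],'x range',np.percentile(s[w,0],[2,98]))
    t=(abs(y)<22)&(z>4)&(z<28)&(x>55)&(x<85); s=L[t]
    A=np.c_[s[:,1:],np.ones(len(s))];w=np.ones(len(s),bool)
    for _ in range(8):
        c=np.linalg.lstsq(A[w],s[w,0],rcond=None)[0];w=abs(s[:,0]-A@c)<2.5
    print('tail n',w.sum(),'dx/dy',c[0],'dx/dz',c[1],'x0',c[2])
    return W,L
if __name__=='__main__':
    p,Rc=cur(); W,L=chk('pics/scene3.npy',p,Rc)
    # overlay nominal model
    im=cv2.imread('pics/scene3.png');Rp=Rc@M.T;o=p-Rp@G
    im=cv2.resize(im[100:270,270:470],None,fx=4,fy=4,interpolation=cv2.INTER_CUBIC)
    for b in [(-70,70,-28,28,0,32),(-88,-70,-18,18,0,8)]:
        P=np.array([[X,Y,Z] for X in b[:2] for Y in b[2:4] for Z in b[4:]])/1000
        q=(pix('scene',P@Rp.T+o)-[270-.5,100-.5])*4
        for i in range(8):
            for j in range(i):
                if bin(i^j).count('1')==1: cv2.line(im,tuple(q[i].astype(int)),tuple(q[j].astype(int)),(0,0,255),1)
    # cradle
    from fit import CR,boxpts
    for b in CR:
        q=(pix('scene',boxpts(b)@Rcr.T+CX)-[269.5,99.5])*4
        for i in range(8):
            for j in range(i):
                if bin(i^j).count('1')==1: cv2.line(im,tuple(q[i].astype(int)),tuple(q[j].astype(int)),(0,255,0),1)
    cv2.imwrite('pics/ov3.png',im[:600])
E
python3 chk.py
```

```text
top n 258 dz/dx 0.0006090911409935535 dz/dy -0.009584914349036744 z0 31.730846603893784 x range [-62.63728075  65.15003656]
tail n 158 dx/dy -0.001286701599365602 dx/dz -0.005143137115464436 x0 67.86737872644085
```

View pics/ov3.png

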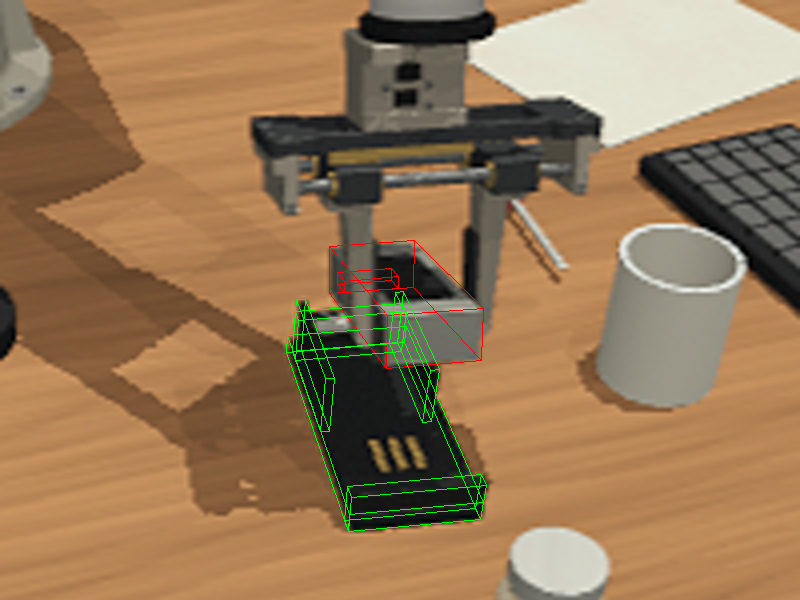

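```bash
python3 - <<'E'
from plan import *
from fit import CR,boxpts
im0=cv2.imread('pics/scene3.png');a,b,c,d=340,405,150,200;k=12
big=cv2.resize(im0[c:d,a:b],None,fx=k,fy=k,interpolation=cv2.INTER_CUBIC)
im=big.copy()
p,Rc=cur();Rp=Rc@M.T;o=p-Rp@G
for bb in [(-70,70,-28,28,0,32)]:
    q=(pix('scene',boxpts(bb)@Rp.T+o)-[a-.5,c-.5])*k
    for i in range(8):
        for j in range(i):
            if bin(i^j).count('1')==1: cv2.line(im,tuple(q[i].astype(int)),tuple(q[j].astype(int)),(0,0,255),1)
cv2.imwrite('pics/z3.png',im)
# px per mm
e=pix('scene',[o,o+Rcr[:,0]*.01,o+Rcr[:,1]*.01,o+[0,0,.01]]);print((e[1:]-e[0])/10)
E
```

```text
[[ 0.10549051  0.24178256]
 [ 0.39721167 -0.03233508]
 [ 0.03998216 -0.33239799]]
```

View pics/z3.png

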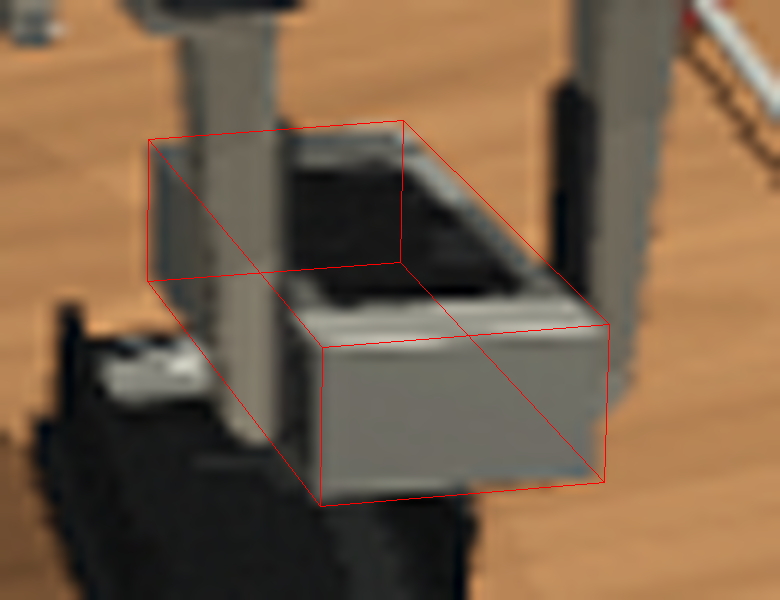

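The overlay agrees with the images to about 1 mm. There is no droop, and the tail face and top are where expected. Next I'll lower the tongue into the cradle just ahead of the lip.

```bash
python3 - <<'E'
from plan import *
p,Rc=cur()
a,Ra=target((-72,30),.3);b,Rb=target((-72,18),.3)
plan(p,Rc,[(a,Ra,4),(b,Rb,3)])
E
```

```text
T [[0.0, -0.33, 1.07], [0.0, -0.33, 1.07], [0.0, -0.33, 1.07], [0.01, -0.32, 1.07], [0.0, -0.12, 0.38], [0.0, -0.12, 0.38], [0.0, -0.12, 0.38]]
R [[-0.01, 0.0, -0.01], [-0.01, 0.01, -0.01], [-0.01, 0.0, -0.01], [-0.01, 0.01, -0.01], [0.0, 0.0, 0.0], [0.0, 0.0, 0.0], [0.0, 0.0, 0.0]]
PAD 1
max t 1.07 max r 0.01
```

servo_tool --translation '[[0, -0.33, 1.07], [0, -0.33, 1.07], [0, -0.33, 1.07], [0, -0.33, 1.07], [0, -0.12, 0.38], [0, -0.12, 0.38], [0, -0.12, 0.38], [0, 0, 0]]' --delta_rot '[[0, 0, 0], [0, 0, 0], [0, 0, 0], [0, 0, 0], [0, 0, 0], [0, 0, 0], [0, 0, 0], [0, 0, 0]]'

```text
clock: 12.4
eef_pos: [0.6206, 0.1829, 0.0608]
orientation: [2.218, 1.867, 0.281]
ft_force: [0.3, -0.8, -3.0]
finger_gap: 0.0558
```

```bash
cat > ov.py <<'E'
from plan import *
from fit import CR,boxpts
import sys
def ov(tag,a=330,b=405,c=140,d=245,k=6):
    p,Rc=cur();Rp=Rc@M.T;o=p-Rp@G
    out=[]
    pic,dep=viewer.capture('scene');np.save(f'pics/scene{tag}.npy',dep);cv2.imwrite(f'pics/scene{tag}.png',pic[:,:,::-1])
    raw=cv2.resize(pic[c:d,a:b,::-1],None,fx=k-1,fy=k-1,interpolation=cv2.INTER_CUBIC)
    im=raw.copy();kk=k-1
    def dr(bb,Rm,t,col):
        q=(pix('scene',boxpts(bb)@Rm.T+t)-[a-.5,c-.5])*kk
        for i in range(8):
            for j in range(i):
                if bin(i^j).count('1')==1: cv2.line(im,tuple(q[i].astype(int)),tuple(q[j].astype(int)),col,1)
    for bb in [(-70,70,-28,28,0,32),(-88,-70,-18,18,0,8)]: dr(bb,Rp,o,(0,0,255))
    for bb in CR+[(-91,-80.5,-31.5,31.5,30,34)]: dr(bb,Rcr,CX,(0,255,0))
    cv2.imwrite(f'pics/ov{tag}.png',np.hstack([raw,im]))
    tip=Rcr.T@(o+Rp@np.array([-.088,0,0])-CX)*1000; org=Rcr.T@(o-CX)*1000
    rp=R.from_matrix(Rcr.T@Rp).as_euler('ZYX'); print('tipB',tip.round(1),'org',org.round(1),'yaw,tilt,roll',rp.round(4),'F',read_state()['ft_force'].round(1),'t',read_state()['clock'])
if __name__=='__main__': ov(sys.argv[1])
E
python3 ov.py 4; python3 -c "
from chk import *
p,Rc=cur();chk('pics/scene4.npy',p,Rc)"
```

```text
tipB [-72.3  -0.1  18. ] org [11.8 -0.2 43.9] yaw,tilt,roll [-8.000e-04 -2.992e-01 -2.000e-04] F [ 0.2  0.  -4.5] t 12.45
top n 277 dz/dx 0.0016141199876778943 dz/dy -0.008237678748876043 z0 31.669254674094667 x range [-63.18942201  65.33086294]
tail n 148 dx/dy 0.009352759910953306 dx/dz 0.0010383738524639696 x0 67.7736631412568
```

View pics/ov4.png

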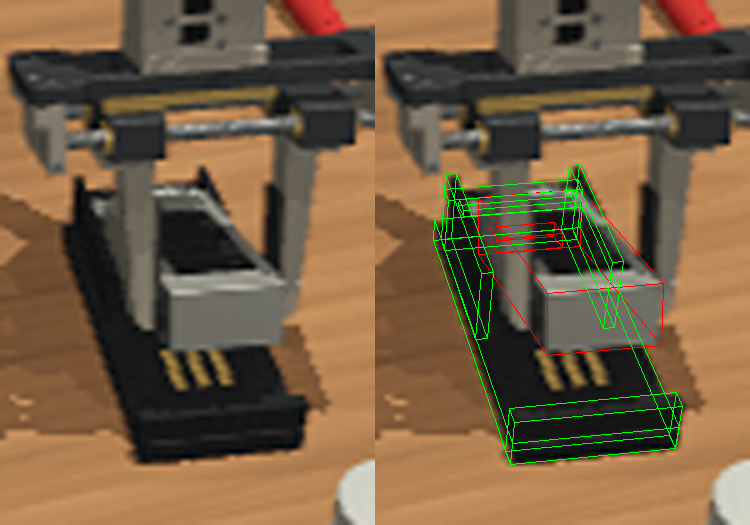

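```bash
python3 - <<'E'
from plan import *
p,Rc=cur()
a,Ra=target((-86,16),.3)
plan(p,Rc,[(a,Ra,7)])
E
```

```text
T [[0.0, -0.2, -0.03], [0.0, -0.2, -0.03], [0.0, -0.2, -0.03], [0.0, -0.2, -0.03], [0.0, -0.2, -0.03], [0.01, -0.19, -0.03], [0.0, -0.2, -0.03]]
R [[0.0, 0.0, -0.01], [-0.01, 0.0, -0.01], [0.0, 0.0, 0.0], [-0.01, 0.0, -0.01], [0.0, 0.01, 0.0], [-0.01, 0.0, -0.01], [0.0, 0.01, 0.0]]
PAD 1
max t 0.2 max r 0.01
```

servo_tool --translation '[[0, -0.2, -0.03], [0, -0.2, -0.03], [0, -0.2, -0.03], [0, -0.2, -0.03], [0, -0.2, -0.03], [0, -0.2, -0.03], [0, -0.2, -0.03], [0, 0, 0]]' --delta_rot '[[0, 0, 0], [0, 0, 0], [0, 0, 0], [0, 0, 0], [0, 0, 0], [0, 0, 0], [0, 0, 0], [0, 0, 0]]'

```text
clock: 13.45
eef_pos: [0.6073, 0.1855, 0.0591]
orientation: [2.218, 1.867, 0.282]
ft_force: [0.9, 0.3, -4.0]
finger_gap: 0.0557
```

```bash
python3 ov.py 5; python3 - <<'E'
from plan import *
p,Rc=cur()
w=[]
for th,z in((.26,15.7),(.22,15.5),(.18,15.3),(.14,15.1),(.11,15),(.08,15),(.05,15),(.03,15)):
    a,Ra=target((-86,z),th); w.append((a,Ra,1))
plan(p,Rc,w)
E
```

```text
tipB [-85.9   0.2  16.1] org [-1.8  0.1 42.1] yaw,tilt,roll [-6.000e-04 -3.001e-01  3.000e-04] F [ 1.9 -0.3 -3.3] t 13.5
T [[-0.01, -0.01, 0.54], [0.0, 0.01, 0.52], [0.0, 0.01, 0.53], [0.0, 0.01, 0.52], [0.0, 0.01, 0.39], [0.0, 0.01, 0.38], [0.0, 0.01, 0.38], [0.0, 0.01, 0.25]]
R [[2.29, 0.0, -0.04], [2.29, 0.0, 0.0], [2.29, 0.0, 0.0], [2.29, 0.0, 0.0], [1.72, 0.0, 0.0], [1.72, 0.0, 0.0], [1.72, 0.0, 0.0], [1.15, 0.0, 0.0]]
max t 0.54 max r 2.29
```

View pics/ov5.png

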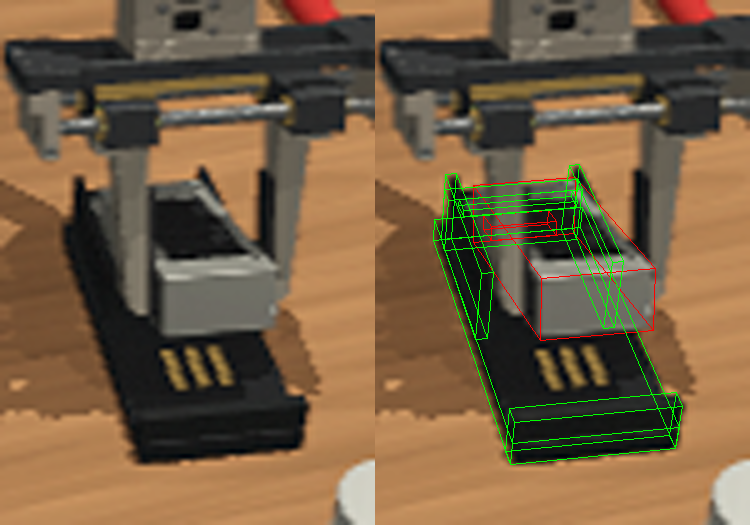

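The tongue tip is 5 mm or more past the lip edge and below it, with contact force under 2 N. Now I'll turn the tail down about the tongue tip, in two slow calls.

servo_tool --translation '[[0, 0, 0.27], [0, 0, 0.27], [0, 0, 0.27], [0, 0, 0.26], [0, 0, 0.26], [0, 0, 0.26], [0, 0, 0.26], [0, 0, 0.26]]' --delta_rot '[[1.15, 0, 0], [1.15, 0, 0], [1.15, 0, 0], [1.15, 0, 0], [1.15, 0, 0], [1.15, 0, 0], [1.15, 0, 0], [1.15, 0, 0]]'

```text
clock: 14.5
eef_pos: [0.6116, 0.1845, 0.0381]
orientation: [2.321, 1.953, 0.134]
ft_force: [0.5, 0.7, -3.5]
finger_gap: 0.0557
```

```bash
python3 ov.py 6; python3 - <<'E'
from plan import *
p,Rc=cur()
w=[]
for th,z in((.12,15.2),(.10,15.2),(.08,15.2),(.065,15),(.05,15),(.04,15),(.03,15),(.02,15)):
    a,Ra=target((-86,z),th); w.append((a,Ra,1))
plan(p,Rc,w)
E
```

```text
tipB [-86.8  -0.1  14.9] org [ 0.3 -0.1 26.9] yaw,tilt,roll [-0.0008 -0.1373 -0.0002] F [ 0.7  0.1 -4.6] t 14.55
T [[0.02, 0.07, 0.18], [0.0, 0.01, 0.25], [0.0, 0.01, 0.25], [0.0, 0.01, 0.21], [0.0, 0.01, 0.19], [0.0, 0.0, 0.12], [0.0, 0.01, 0.13], [0.0, 0.0, 0.13]]
R [[0.95, 0.02, -0.05], [1.14, 0.0, 0.0], [1.15, 0.0, 0.0], [0.86, 0.0, 0.0], [0.86, 0.0, 0.0], [0.57, 0.0, 0.0], [0.57, 0.0, 0.0], [0.57, 0.0, 0.0]]
max t 0.25 max r 1.15
```

View pics/ov6.png

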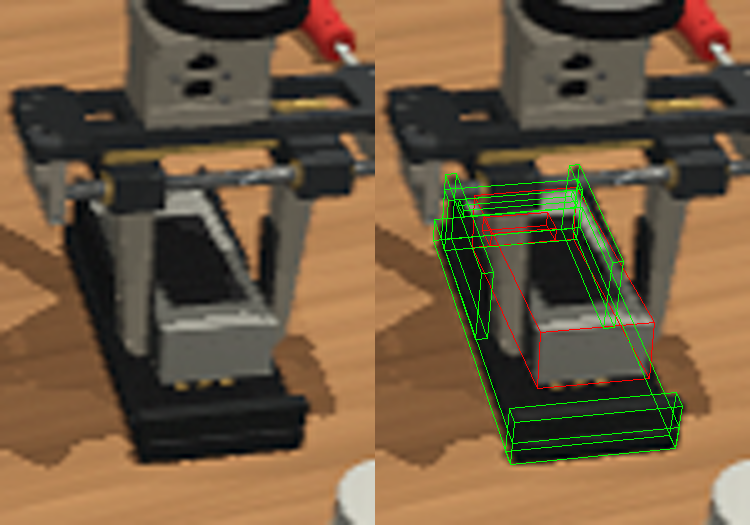

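Going well, and there is no contact load. I'll lower further.

servo_tool --translation '[[0, 0.07, 0.18], [0, 0.01, 0.25], [0, 0.01, 0.25], [0, 0.01, 0.21], [0, 0.01, 0.19], [0, 0, 0.12], [0, 0.01, 0.13], [0, 0, 0.13]]' --delta_rot '[[0.95, 0, 0], [1.15, 0, 0], [1.15, 0, 0], [0.86, 0, 0], [0.86, 0, 0], [0.57, 0, 0], [0.57, 0, 0], [0.57, 0, 0]]'

```text
clock: 15.55
eef_pos: [0.6141, 0.1841, 0.0239]
orientation: [2.391, 2.012, 0.022]
ft_force: [-0.9, -0.6, -4.6]
finger_gap: 0.0557
```

```bash
python3 ov.py 7; python3 - <<'E'
from plan import *
p,Rc=cur()
w=[]
for th,z in((.01,14.7),(.0,14.5)):
    a,Ra=target((-86.5,z),th); w.append((a,Ra,2))
plan(p,Rc,w)
E
python3 -c "
from chk import *
p,Rc=cur();chk('pics/scene7.npy',p,Rc)"
```

```text
tipB [-86.1  -0.   15.2] org [ 1.8 -0.1 17.1] yaw,tilt,roll [-0.0008 -0.0217 -0.0001] F [-0.4  1.2 -4.2] t 15.6
T [[0.01, -0.02, 0.09], [0.0, -0.02, 0.09], [0.0, 0.0, 0.07], [0.0, 0.0, 0.08]]
R [[0.32, 0.0, -0.02], [0.33, 0.0, -0.03], [0.29, 0.0, 0.0], [0.28, 0.0, 0.0]]
PAD 4
max t 0.09 max r 0.33
top n 377 dz/dx 0.003648086856567938 dz/dy -0.001554003309561125 z0 32.165654848157054 x range [-60.97092857  63.9670393 ]
tail n 119 dx/dy -0.0039005297835826686 dx/dz 0.050220318344683434 x0 67.10814052932463
```

View pics/ov7.png

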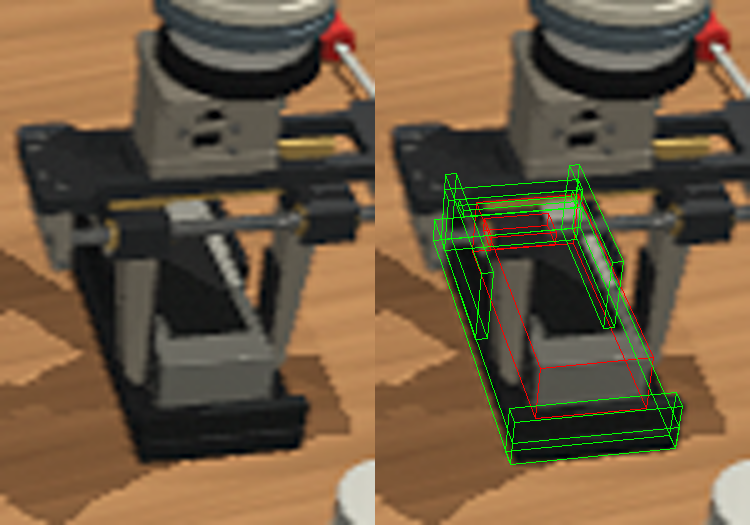

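servo_tool --translation '[[0, -0.02, 0.09], [0, -0.02, 0.09], [0, -0.02, 0.07], [0, 0, 0.08], [0, 0, 0.02], [0, 0, 0.02], [0, 0, 0], [0, 0, 0]]' --delta_rot '[[0.32, 0, 0], [0.32, 0, 0], [0.29, 0, 0], [0.29, 0, 0], [0, 0, 0], [0, 0, 0], [0, 0, 0], [0, 0, 0]]'

```text
clock: 16.6
eef_pos: [0.6136, 0.1842, 0.0203]
orientation: [2.403, 2.022, 0.001]
ft_force: [0.6, -0.6, -2.4]
finger_gap: 0.0555
```

```bash
python3 ov.py 8;python3 -c "
from chk import *
p,Rc=cur();chk('pics/scene8.npy',p,Rc)"
```

```text
tipB [-86.8  -0.   14.2] org [ 1.2 -0.1 14.3] yaw,tilt,roll [-0.0007 -0.0011 -0.    ] F [-0.1  0.1 -3.6] t 16.65
top n 369 dz/dx 0.0009390057515478393 dz/dy -0.006305071070466184 z0 32.34975317829397 x range [-53.90071449  63.901516  ]
tail n 67 dx/dy 0.03176643588473743 dx/dz -0.6478812058211156 x0 83.18060082577587
```

servo_tool --translation '[[0, 0, 0.01], [0, 0, 0.01], [0, 0, 0.01], [0, 0, 0.01], [0, 0, 0.01], [0, 0, 0], [0, 0, 0], [0, 0, 0]]' --delta_rot '[[0, 0, 0], [0, 0, 0], [0, 0, 0], [0, 0, 0], [0, 0, 0], [0, 0, 0], [0, 0, 0], [0, 0, 0]]'

```text
clock: 17.65
eef_pos: [0.6137, 0.1842, 0.0201]
orientation: [2.403, 2.022, 0.001]
ft_force: [-2.1, -1.6, 6.3]
finger_gap: 0.0554
```

The floor has taken the weight (force has gone from -4 to +6 N). I'll release and retreat straight up.

servo_tool --translation '[[0, 0, 0], [0, 0, 0], [0, 0, 0], [0, 0, 0], [0, 0, -0.5], [0, 0, -2], [0, 0, -3], [0, 0, -4]]' --delta_rot '[[0, 0, 0], [0, 0, 0], [0, 0, 0], [0, 0, 0], [0, 0, 0], [0, 0, 0], [0, 0, 0], [0, 0, 0]]' --claw 7.4

```text
clock: 18.65
eef_pos: [0.6132, 0.1841, 0.1165]
orientation: [2.403, 2.022, 0.0]
ft_force: [0.2, -0.6, -0.9]
finger_gap: 0.0739
```

servo_tool --translation '[[0, 2, -4], [0, 3, -4], [0, 3, -4], [0, 3, -3], [0, 3, 0], [0, 3, 0], [0, 1, 0], [0, 0, 0]]' --delta_rot '[[0, 0, 0], [0, 0, 0], [0, 0, 0], [0, 0, 0], [0, 0, 0], [0, 0, 0], [0, 0, 0], [0, 0, 0]]'

```text
clock: 19.65
eef_pos: [0.7905, 0.1534, 0.2653]
orientation: [2.404, 2.022, 0.001]
ft_force: [-0.8, 0.7, -0.6]
finger_gap: 0.074
```

```bash
python3 - <<'E'
from plan import *
for n in("scene","top"):
    p,d=viewer.capture(n); cv2.imwrite(f"pics/{n}9.png",p[:,:,::-1]); np.save(f"pics/{n}9.npy",d)
a=cv2.imread('pics/scene9.png')[140:260,310:430];b=cv2.imread('pics/top9.png')[150:270,190:310]
cv2.imwrite('pics/v9.png',cv2.resize(np.hstack([a,b]),None,fx=3.3,fy=3.3,interpolation=cv2.INTER_CUBIC))
L=((cloud('scene',np.load('pics/scene9.npy'))-CX)@Rcr)*1000
x,y,z=L[...,0],L[...,1],L[...,2]
t=(abs(y)<24)&(x>-66)&(x<66)&(z>38)&(z<54);s=L[t];A=np.c_[s[:,:2],np.ones(len(s))]
c=np.linalg.lstsq(A,s[:,2],rcond=None)[0];print(t.sum(),'top z=',c,np.percentile(s[:,2],[5,50,95]))
t=(abs(y)<24)&(z>31)&(z<43)&(x>55)&(x<85);print('tail x',np.median(x[t]),t.sum())
print(read_state()['eef_pos'],read_state()['ft_force'])
E
```

```text
606 top z= [-6.88756472e-04 -3.97137994e-03  4.63579286e+01] [44.21151146 46.48535924 48.33452642]
tail x 69.63055763646274 72
[0.78983899 0.15375042 0.2653133 ] [ 0.25608239 -0.1472301  -0.44651892]
```

View pics/v9.png

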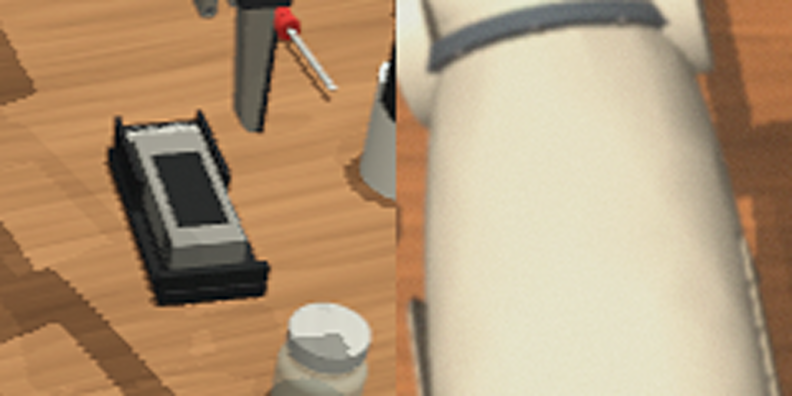

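View pics/scene9.png

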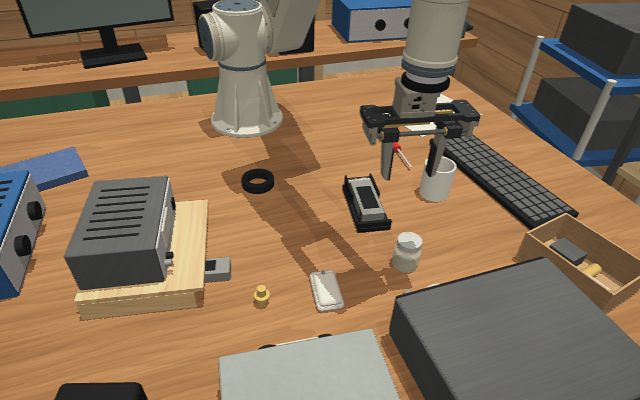

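The pack lies flat in the cradle at (367,205) in the scene view. Its top is 46.4 mm above the bench (46 expected), its slope is about zero, and its tail face is at x = +69.6 mm, inside the stop. The tape, jar, mug, mouse, adapter and old pack are at their original pixels, and the gripper is clear of everything.

```bash
python3 -c "
from station import bot
print(bot.finish_job())"
```

```text
the job is handed in; nothing more can be done
None
```

The tongued pack is in the charging cradle, flat and fully home, and the job was handed in at about 20 s of the 56 s allowed.

I pulled it out from under the shelf by its exposed end, set it flat on the bench, let go and took it again by its tail end. Then I tilted it 0.3 rad, slid its tongue under the lip, turned the tail down slowly, and let go only once the floor had taken the weight.

**Last checks that passed:**
- **Seating:** the pack's top is 46.4 mm above the bench (46 expected) with no measurable slope.
- **Position:** its tail face is at x = +69.6 mm in the cradle frame, where +70 is exactly home and the play is 3 mm.
- **Forces:** the wrist readings stayed below about 10 N.
- **Surroundings:** by eye in the scene view, the other objects were where they started and the gripper was touching nothing.

**What disagreed or could not be checked:**
- **Cameras:** they differed by about 2 mm on the cradle's position, so I used the mean.
- **Pack in the grip:** depth readings put it about 2 mm further towards the lip than planned, and I allowed for that.
- **Top view:** the arm blocked it at the end, so the final check rests on the scene camera alone.
- **Tongue under the lip:** I did not see this directly. It follows from the measured positions and the flat seating.

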